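# Stand the top-heavy finial cast on the banding wheel

### The arm

A 7-joint arm with a two-finger parallel gripper is mounted at the origin on the work surface. World frame = base frame: x ahead of the robot, y to its left, z up, the work surface at z = 0. Lengths are in m, angles in rad, forces in N, time in s.
With the tool pointing down it reaches from about 0.425 to 0.825 m from the base axis. Payload 3.6 kg.
Tool frame: the origin (TCP) lies at the very end of the fingers, on their centre line; the grasp point (between the pads) lies 19 mm behind it; z points along the fingers, y is the line along which they close (so a half turn about z gives the same grasp; the last joint's range is limited). The gripper opens to 85 mm and grips with 20 to 120 N. Pads are 22 mm wide; open, the fingers measure 114 mm over their backs; the gripper's body (76 mm by 85 mm) begins 54 mm behind the grasp point. The pads swing forward as they close: fully open they stand 13 mm farther back than shut.
Start: joints at [-1.159, 0.615, -0.013, 1.423, 0.008, 1.103, -0.04], TCP at [0.276, 0.588, 0.204] pointing down, gripper open.
Joint ranges: [-3.12, 3.12], [-0.3, 2.06], [-1.34, 1.32], [0.26, 2.42], [-1.36, 4.5], [0.01, 1.98], [-2.84, 2.84]. Speed limits (rad/s): [2.79, 2.79, 3.14, 3.14, 3.14, 3.14, 3.14].

### API

Orientations are given as [roll, pitch, yaw] about the fixed x, y, z axes, in that order (R = Rz(yaw) Ry(pitch) Rx(roll)).
In Python, from plant import r, eyes gives the robot as it stands.
- The arm moves only by the tool move_arm, never from a script. Its argument "moves" is a list of rows, each an object with "linear": the shift along the tool's x, y, z as a fraction of full scale, a list of three; "angular": the turn, a rotation vector about the tool's x, y, z as a fraction of full scale, a list of three; "fingers": the opening, from 0 (shut) to 1 (fully open). In form: [{"linear": [tx, ty, tz], "angular": [wx, wy, wz], "fingers": fingers}, ...]. A call has 1 to 10 rows; each row is the pose to reach, as a shift and turn from the pose commanded when the call began, along the tool's axes at that moment; what a row does not reach only later rows make up. Full scale, the value 1, is 100 mm for a shift and pi/2 rad for a turn. A row lasts 1/8 s, in which the tool goes at most 62.5 mm and 10.7 degrees, less where a joint would pass 70% of its speed; a pose out of reach is approached as far as the arm can. A call with a number of a shift or a turn outside -1 to 1 is refused whole. A call with a gripper value outside its range is refused whole. The fingers move at their own pace and stop on an object; "grip_force" is the grip in N (left out, the last holds). Time passes only in rows, so rows that repeat a pose let the fingers close. It gives the time, the measured TCP pose, the force, the opening and the grip force at its end, in the units of the state.
- r.sense(): the state, without advancing time (a new reading comes with each control period).
- eyes.read_camera(name): name is "scene" or "top" or "wrist"; returns a dict with "img" (400x640x3 uint8, red, green, blue), "fovy" (degrees; the focal length in pixels is half the picture's height over the tangent of half this angle, whatever the lens; pixels are square), "cx", "cy" (the principal point, pixels), "rvec" (rotation vector, rad) and "tvec" (3), from world to camera coordinates, as OpenCV has them. Camera axes: x right, y down, z forward; pixel columns grow to the right and rows downward; lengths in m; the calibration is good to about 2 mm. A picture is of the moment at which its call begins. There is no depth.
- r.job_done(): hands the job in; it is judged then, once.
Trained networks look in the newest picture that a camera, given by its name, has taken for a name from the list of things; names that differ only in an ending like _2 or _b are one class to them, and where a whole thing is asked for, a point or a joint stands for the part that bears it (a point fixed in the world has none). Each returns a list of dicts, best first, with "confidence" (0 to 1); they miss things now and then, are a little off and sometimes report something else, mostly with a low value. They report only what shows in the picture. A call takes as long as a camera call. They do not tell look-alikes from the thing itself.
- eyes.find_in(camera, query): "rect" ([left, top, width, height] as shares, 0 to 1, of the picture: columns of its width, rows of its height, round what is visible of it).
- eyes.trace(camera, query): "mask" (400x640 bool, what is visible of it) and "rect" ([left, top, width, height] as shares, 0 to 1, of the picture: columns of its width, rows of its height, round what is visible of it).
- eyes.mark_of(camera, query): "location" ([column, row] as shares, 0 to 1, of the picture: columns of its width, rows of its height: a listed point, or the origin of a listed thing).
The state is a dict: "t": time; "joint_positions": joint angles; "qvel": joint speeds; "tau": joint torques, N m; "position": TCP position; "eef_rot": TCP orientation; "wrist_force": force on the tool from outside, world axes, zero at the start; "torque": the same for the moment, N m; "gripper_width": finger opening in m; "grip_force": force on a finger pad.
Only numpy, scipy, OpenCV 4.12 (cv2) and the standard library are available. Lean on these libraries where they do the work, as an engineer would, in place of code of your own. Each camera call takes 0.05 s, during which the arm holds its last target. There are 200 camera calls.

### The job

Pick up the tall plaster finial (slim stem, small foot, big heavy head on top) and stand it upright on its foot in the middle of the banding wheel, so that it can be retouched there. It is top-heavy: do not let it tip over at any time, and leave the other two casts, the short finial and the plain column, where they stand.

Things in the scene. Friction and masses are not known exactly. Their poses are not given: they have to be found in the camera images.
- finial_mid (a point): Tall finial: loose solid white plaster cast, round, 170 mm high, 0.13 to 0.25 kg. Point: on its axis half-way up, 85 mm above its underside; z up. From the underside: foot 42 mm across (0-10 mm), slim stem 22 mm (24-95 mm), flare, straight-sided head 50 mm across (112-155 mm; grip it here, from above), dome to a 32 mm flat top. Centre of mass about 105 mm up; topples at 11 degrees.
- wheel_top (a point): Banding wheel: round grey turntable disc 180 mm across, 14 mm thick, on a dark foot, turned circles on its flat level top; heavy, locked, fixed. Point: centre of the top face, 60 mm above the bench; z up. It lies left or right of the casts; on the other side lies half of a white plaster mould (fixed block 130 x 190 mm, 68 mm high).
- stub_mid (a point): The short finial, a loose white plaster cast of similar outline but only 95 mm high, foot 52 mm and head 54 mm across, thick short neck. This point is on its axis half-way up, 47.5 mm above its underside; z up. To be left alone.
- column_mid (a point): The plain column, a loose white plaster cast 130 mm high, a straight shaft 38 mm across with a 50 mm base and a 48 mm flat cap. This point is on its axis half-way up, 65 mm above its underside; z up. To be left alone.
Mind the look-alikes: they are no part of the job. What is shaped like the part that bears finial_mid but black or blue is not meant.

How it is judged:
At the end, for the whole second after the job is handed in: The tall finial stands upright (within 7 degrees) and at rest on its foot on the banding wheel, its axis within 20 mm of the wheel's centre (horizontal distance between finial_mid and wheel_top below 0.02 m and z of finial_mid in the frame of wheel_top between 0.08 and 0.09 m and angle between finial_mid's own z axis and vertical below 0.12 rad and linear speed of finial below 0.02 m/s and angular speed of finial below 0.1 rad/s); the robot touches nothing.
It fails at once if the tall finial tipped over (more than 30 degrees from upright) (angle between finial_mid's own z axis and vertical above 0.52 rad).
It fails at once if the short finial or the plain column moved from its place by more than 25 mm or knocked over (distance of any of stub_mid, column_mid from where it was at the start of the episode above 0.025 m or angle between any of stub_mid, column_mid's own z axis and vertical above 0.4 rad).
It also fails if it takes over 45 s, if anything falls off the work surface, if the arm or the gripper's body presses on something with over 40 N, if the wrist force passes 120 N, or if a joint passes its speed limit or range.

## Working session

There is one attempt and no reset: what is moved stays moved. The work goes in short steps, Python scripts to look and compute and a tool call to move; the robot and the scene stay as the last step left them, time stands still between calls to the robot, and variables do not carry over. Pictures are saved under pics/ and viewed, at most 10 in all, crops included, and the job is handed in when it is done.

Besides the shell and the picture viewer there is one more tool, called after "Call:" in YAML: its name, and indented under it one key for each argument. move_arm: Moves the arm, as the interface text tells. Its arguments: {"type":"object","properties":{"moves":{"type":"array","items":{"type":"object","properties":{"linear":{"type":"array","items":{"type":"number","minimum":-1,"maximum":1}},"angular":{"type":"array","items":{"type":"number","minimum":-1,"maximum":1}},"fingers":{"type":"number"}}}},"grip_force":{"type":"number"}},"required":["moves"]}

```bash
mkdir -p pics
cat > h.py <<'E'
from plant import r, eyes
import numpy as np, cv2
from scipy.spatial.transform import Rotation as R
def cam(n):
    c=eyes.read_camera(n); f=200/np.tan(np.radians(c['fovy'])/2)
    c['K']=np.array([[f,0,c['cx']],[0,f,c['cy']],[0,0,1.]]); c['R']=cv2.Rodrigues(np.array(c['rvec'],float))[0]; c['t']=np.array(c['tvec'],float); return c
def ray(c,u,v):
    return -c['R'].T@c['t'], c['R'].T@np.linalg.inv(c['K'])@[u,v,1]
def atz(c,u,v,z):
    o,d=ray(c,u,v); return o+d*(z-o[2])/d[2]
def proj(c,p):
    return cv2.projectPoints(np.array(p,float).reshape(-1,1,3),np.array(c['rvec'],float),c['t'],c['K'],None)[0].reshape(-1,2)
def tri(A):
    M=0;b=0
    for o,d in A:
        d=d/np.linalg.norm(d);P=np.eye(3)-np.outer(d,d);M=M+P;b=b+P@o
    return np.linalg.solve(M,b)
E
python3 - <<'E'
from h import *
np.set_printoptions(precision=3,suppress=True)
s=r.sense();print(s['t'],s['position'],s['eef_rot'],s['gripper_width'])
Z=dict(finial_mid=.085,wheel_top=.06,stub_mid=.0475,column_mid=.065)
ims=[]
for n in('scene','top'):
    c=cam(n);im=c['img'][:,:,::-1].copy();print(n,-c['R'].T@c['t'],c['K'][0,0])
    for q in Z:
        for m in eyes.mark_of(n,q)[:3]:
            u,v=m['location'][0]*640,m['location'][1]*400
            print(q,round(m['confidence'],2),u,v,atz(c,u,v,Z[q]))
            cv2.circle(im,(int(u),int(v)),3,(0,0,255),1);cv2.putText(im,q[:3],(int(u)+4,int(v)),0,.4,(0,0,255))
    cv2.imwrite(f'pics/{n}1.png',im)
E
```

```text
0.0 [0.276 0.588 0.203] [-3.139 -0.     2.703] 0.08548232170171347
scene [ 0.855 -0.491  0.776] 459.601725536995
finial_mid 0.93 329.28 183.88 [0.505 0.017 0.085]
finial_mid 0.77 289.472 135.8 [0.35  0.081 0.085]
finial_mid 0.7 373.88800000000003 171.52 [0.559 0.099 0.085]
wheel_top 0.74 402.36800000000005 124.72000000000001 [0.522 0.288 0.06 ]
wheel_top 0.6 323.776 152.68 [0.428 0.103 0.06 ]
stub_mid 0.67 382.01599999999996 242.48 [ 0.654 -0.018  0.047]
column_mid 0.66 281.08799999999997 207.39999999999998 [ 0.454 -0.076  0.065]
column_mid 0.36 322.816 150.92000000000002 [0.426 0.102 0.065]
top [0.369 0.005 1.072] 458.02862062419285
finial_mid 0.95 279.68 219.60000000000002 [0.446 0.089 0.085]
finial_mid 0.87 310.208 187.68 [0.518 0.024 0.085]
finial_mid 0.62 280.832 267.72 [0.343 0.083 0.085]
wheel_top 0.89 193.216 184.48 [0.523 0.287 0.06 ]
stub_mid 0.85 329.216 127.91999999999999 [ 0.663 -0.015  0.048]
column_mid 0.98 356.48 215.79999999999998 [ 0.46  -0.079  0.065]
```

View pics/scene1.png

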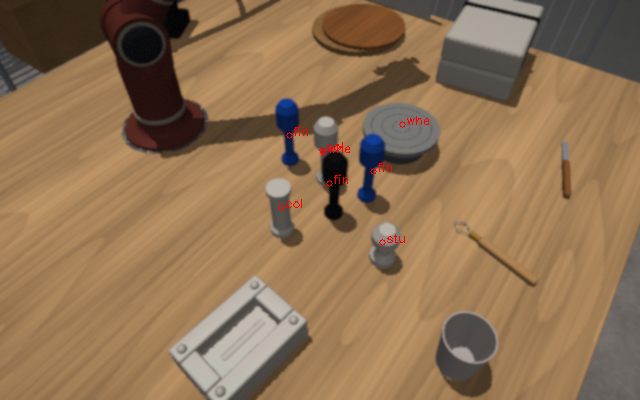

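View pics/top1.png

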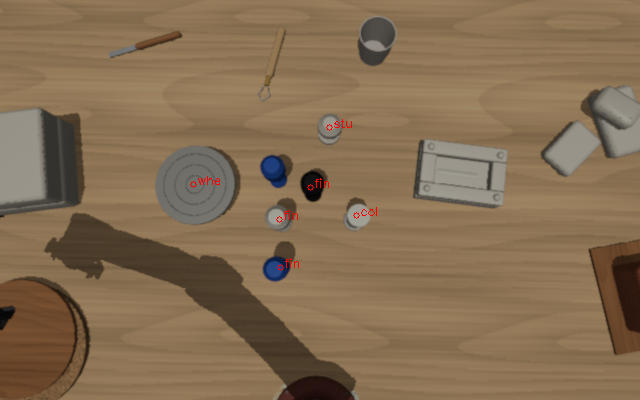

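The tall white finial is at top (279,218) and scene (325,150), where the black look-alike partly hides it. Blue look-alikes stand ahead of it and behind it. The wheel is at top (193,184), and both cameras put it at (0.523, 0.287). Next I refine the finial with a silhouette fit.

```bash
cat >> h.py <<'E'
PR=[(0,.021),(.01,.021),(.024,.011),(.095,.011),(.112,.025),(.155,.025),(.17,.016)]
a=np.linspace(0,2*np.pi,40)
def sil(c,x,y,z0=0):
    m=np.zeros((400,640),np.uint8)
    for (h1,r1),(h2,r2) in zip(PR,PR[1:]):
        p=[[x+q*np.cos(t),y+q*np.sin(t),z0+h] for h,q in((h1,r1),(h2,r2)) for t in a]
        cv2.fillConvexPoly(m,cv2.convexHull(np.round(proj(c,p)*16).astype(np.int32)),1,shift=4)
    return m>0
E
python3 - <<'E'
from h import *
from scipy.optimize import minimize
for n,uv in(('top',(279,218)),('scene',(326,130))):
    c=cam(n);best=None
    for m in eyes.trace(n,'finial_mid'):
        k=m['mask'];print(n,round(m['confidence'],2),np.round(np.array(m['rect'])*[640,400,640,400],1),k.sum(),k[uv[1],uv[0]])
        if k[uv[1],uv[0]] and best is None: best=k
    if best is None: continue
    black=c['img'].max(2)<45   # occluder
    def f(p):
        s=sil(c,*p)&~black; return 1-(s&best).sum()/(s|best).sum()
    g=min(((f((x,y)),x,y) for x in np.arange(.415,.48,.0025) for y in np.arange(.06,.12,.0025)))
    o=minimize(f,g[1:],method='Nelder-Mead',options=dict(initial_simplex=[[g[1],g[2]],[g[1]+.003,g[2]],[g[1],g[2]+.003]]))
    print(g,o.x,o.fun)
    for m in eyes.trace(n,'wheel_top')[:1]:
        pass
E
```

```text
top 0.97 [264.8 256.3  26.2  22.5] 468 False
top 0.76 [264.3 205.9  29.6  22.9] 555 True
top 0.73 [260.5 156.2  26.9  33. ] 679 False
top 0.6 [301.6 169.3  21.3  33.6] 579 False
(np.float64(0.09210526315789469), np.float64(0.445), np.float64(0.09000000000000002)) [0.4442555  0.08842595] 0.0672268907563025
scene 0.96 [319.6 149.7  30.7  70.7] 1305 False
scene 0.93 [316.  118.8  23.3  69.7] 864 True
scene 0.68 [277.5  96.8  23.2  68. ] 1069 False
scene 0.67 [359.6 135.1  23.6  67. ] 1182 False
(np.float64(0.09081309398099258), np.float64(0.445), np.float64(0.08750000000000002)) [0.44531641 0.08734766] 0.08985200845665964
```

Call:
move_arm:
  moves:
    - {"linear": [0,0,-0.6],"angular": [0,0,0],"fingers": 1}
    - {"linear": [0,0,-1],"angular": [0,0,0],"fingers": 1}
    - {"linear": [0,0,-1],"angular": [0,0,0],"fingers": 1}

```text
t: 1.18
position: [0.2771, 0.5904, 0.3085]
eef_rot: [3.132, -0.0, 2.703]
wrist_force: [-0.1, -0.2, -0.7]
gripper_width: 0.0853
grip_force: 0.0
```

Call:
move_arm:
  moves:
    - {"linear": [-0.3,-0.32,0],"fingers": 1}
    - {"linear": [-0.62,-0.64,0],"fingers": 1}
    - {"linear": [-0.92,-0.95,0],"fingers": 1}

```text
validation failed for argument at $.mo...
```

Call:
move_arm:
  moves:
    - {"linear": [-0.3,-0.32,0],"fingers": 1}
    - {"linear": [-0.62,-0.64,0],"fingers": 1}
    - {"linear": [-0.92,-0.95,0],"fingers": 1}

```text
validation failed for argument at $.mo...
```

Call:
move_arm:
  moves:
    - {"linear": [-0.3,-0.32,0],"fingers": 1}
    - {"linear": [-0.62,-0.64,0],"fingers": 1}
    - {"linear": [-0.92,-0.95,0],"fingers": 1}
    - {"linear": [-0.92,-0.95,0],"fingers": 1}

```text
validation failed for argument at $.mo...
```

Run:
```python
from h import *
s=r.sense();print(s['position'],s['eef_rot'],s['joint_positions'])
c=cam('wrist');im=c['img'][:,:,::-1].copy();print(-c['R'].T@c['t'])
for z,q in((.17,.016),(.155,.025)):
    cv2.polylines(im,[np.int32(proj(c,[[.445+q*np.cos(t),.088+q*np.sin(t),z] for t in a]))],1,(0,0,255))
cv2.imwrite('pics/w1.png',im)
```

```text
[0.27705612 0.59038002 0.30854953] [ 3.13214168e+00 -2.79297611e-04  2.70269073e+00] [-1.16063562  0.54660125 -0.00902418  1.251112    0.0048917   1.33444522
 -0.03755269]
[0.20355604 0.62440239 0.47842421]
```

View pics/w1.png

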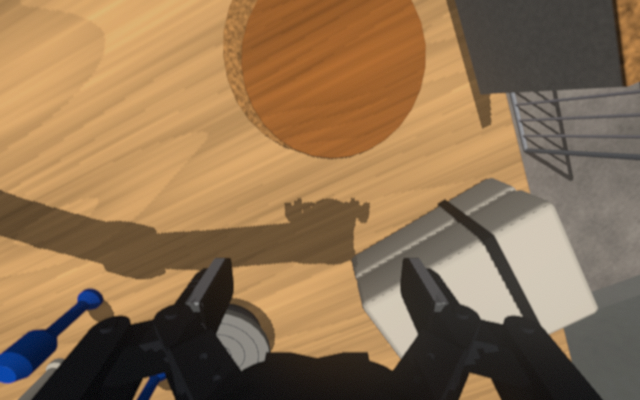

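The moves were refused because "angular" is required, so the arm is still at its start. The wrist picture shows only the wheel at (240,340) and a grey box. I reissue the moves.

Call:
move_arm:
  moves:
    - {"linear": [-0.3,-0.32,0],"angular": [0,0,0],"fingers": 1}
    - {"linear": [-0.62,-0.64,0],"angular": [0,0,0],"fingers": 1}
    - {"linear": [-0.92,-0.95,0],"angular": [0,0,0],"fingers": 1}

```text
t: 1.6
position: [0.3191, 0.4609, 0.302]
eef_rot: [-3.138, -0.0, 2.703]
wrist_force: [0.2, 0.8, 0.4]
gripper_width: 0.0853
grip_force: 0.0
```

Call:
move_arm:
  moves:
    - {"linear": [-0.3,-0.32,0],"angular": [0,0,0],"fingers": 1}
    - {"linear": [-0.62,-0.64,0],"angular": [0,0,0],"fingers": 1}
    - {"linear": [-0.92,-0.95,0],"angular": [0,0,0],"fingers": 1}

```text
t: 1.98
position: [0.3617, 0.3359, 0.3023]
eef_rot: [-3.138, -0.001, 2.702]
wrist_force: [-0.6, -0.3, 0.7]
gripper_width: 0.0854
grip_force: 0.0
```

Call:
move_arm:
  moves:
    - {"linear": [-0.3,-0.32,0],"angular": [0,0,0],"fingers": 1}
    - {"linear": [-0.62,-0.64,0],"angular": [0,0,0],"fingers": 1}
    - {"linear": [-0.92,-0.95,0],"angular": [0,0,0],"fingers": 1}
    - {"linear": [-0.92,-0.95,0],"angular": [0,0,0],"fingers": 1}
    - {"linear": [-0.92,-0.95,0],"angular": [0,0,0],"fingers": 1}

```text
t: 2.6
position: [0.404, 0.2137, 0.3029]
eef_rot: [-3.14, -0.002, 2.704]
wrist_force: [-0.1, 0.8, -0.1]
gripper_width: 0.0853
grip_force: 0.0
```

```bash
cat > w.py <<'E'
from h import *
import sys
s=r.sense();print(s['t'],s['position'],s['eef_rot'],s['joint_positions'])
c=cam('wrist');im=c['img'][:,:,::-1].copy();print(-c['R'].T@c['t'])
for z,q in((.17,.016),(.155,.025)):
    cv2.polylines(im,[np.int32(proj(c,[[.445+q*np.cos(t),.088+q*np.sin(t),z] for t in a]))],1,(0,0,255))
cv2.imwrite(sys.argv[1],im)
E
python3 w.py pics/w2.png
```

```text
2.6 [0.40398849 0.21365134 0.30293235] [-3.14030047e+00 -1.91807641e-03  2.70358818e+00] [-0.61412703  0.21850733  0.10120259  1.78789025 -0.02501936  1.13856184
  0.62800881]
[0.33149923 0.24912789 0.47296416]
```

View pics/w2.png

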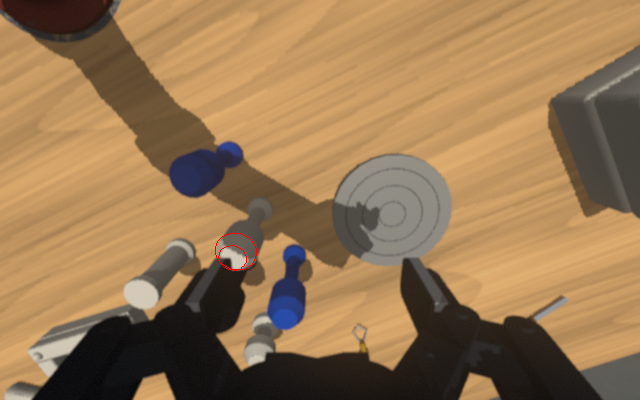

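The overlay matches the white head in the wrist view at (237,252). I move over it.

Call:
move_arm:
  moves:
    - {"linear": [-0.4,-0.45,0],"angular": [0,0,0],"fingers": 1}
    - {"linear": [-0.8,-0.85,0],"angular": [0,0,0],"fingers": 1}
    - {"linear": [-0.91,-0.965,0],"angular": [0,0,0],"fingers": 1}
    - {"linear": [-0.91,-0.965,0],"angular": [0,0,0],"fingers": 1}
    - {"linear": [-0.91,-0.965,0.3],"angular": [0,0,0],"fingers": 1}
    - {"linear": [-0.91,-0.965,0.6],"angular": [0,0,0],"fingers": 1}
    - {"linear": [-0.91,-0.965,0.8],"angular": [0,0,0],"fingers": 1}
    - {"linear": [-0.91,-0.965,0.8],"angular": [0,0,0],"fingers": 1}

```text
t: 3.65
position: [0.4446, 0.0894, 0.2225]
eef_rot: [-3.14, -0.004, 2.707]
wrist_force: [-0.4, 0.5, 0.6]
gripper_width: 0.0855
grip_force: 0.0
```

```bash
python3 w.py pics/w3.png
```

```text
3.65 [0.44457195 0.08942721 0.22248114] [-3.13964782 -0.00399965  2.70724235] [-0.38172112  0.29527921  0.17764454  1.93561649 -0.06573044  0.92049674
  0.96489353]
[0.37233111 0.12459512 0.3926805 ]
```

View pics/w3.png

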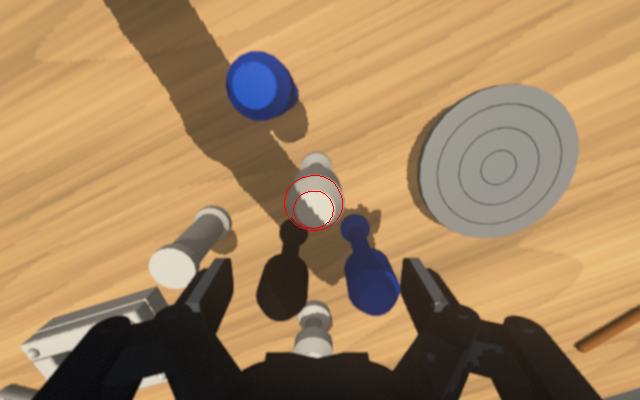

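Head is well centred at (314,202) between the fingers, with clear room for both. I descend.

Call:
move_arm:
  moves:
    - {"linear": [0,-0.01,0.35],"angular": [0,0,0],"fingers": 1}
    - {"linear": [0,-0.01,0.6],"angular": [0,0,0],"fingers": 1}
    - {"linear": [0,-0.01,0.8],"angular": [0,0,0],"fingers": 1}
    - {"linear": [0,-0.01,1.0],"angular": [0,0,0],"fingers": 1}
    - {"linear": [0,-0.01,1.0],"angular": [0,0,0],"fingers": 1}

```text
t: 4.32
position: [0.4457, 0.0872, 0.1238]
eef_rot: [-3.141, -0.001, 2.704]
wrist_force: [-0.2, -0.7, 0.3]
gripper_width: 0.0854
grip_force: 0.0
```

Call:
move_arm:
  grip_force: 40
  moves:
    - {"linear": [0,0,0.1],"angular": [0,0,0],"fingers": 1}
    - {"linear": [0,0,0.1],"angular": [0,0,0],"fingers": 0.75}
    - {"linear": [0,0,0.1],"angular": [0,0,0],"fingers": 0.65}
    - {"linear": [0,0,0.1],"angular": [0,0,0],"fingers": 0.55}
    - {"linear": [0,0,0.1],"angular": [0,0,0],"fingers": 0.45}
    - {"linear": [0,0,0.1],"angular": [0,0,0],"fingers": 0.3}
    - {"linear": [0,0,0.1],"angular": [0,0,0],"fingers": 0.3}
    - {"linear": [0,0,0.1],"angular": [0,0,0],"fingers": 0.3}

```text
t: 5.32
position: [0.4465, 0.0863, 0.1147]
eef_rot: [3.141, 0.001, 2.703]
wrist_force: [-0.5, 0.5, 5.5]
gripper_width: 0.048
grip_force: 41.1
```

Call:
move_arm:
  moves:
    - {"linear": [0,0,-0.05],"angular": [0,0,0],"fingers": 0.2}
    - {"linear": [0,0,-0.2],"angular": [0,0,0],"fingers": 0.2}
    - {"linear": [0,0,-0.45],"angular": [0,0,0],"fingers": 0.2}
    - {"linear": [0,0,-0.75],"angular": [0,0,0],"fingers": 0.2}
    - {"linear": [0,0,-0.95],"angular": [0,0,0],"fingers": 0.2}
    - {"linear": [0,0,-1.0],"angular": [0,0,0],"fingers": 0.2}
    - {"linear": [0,0,-1.0],"angular": [0,0,0],"fingers": 0.2}

```text
t: 6.2
position: [0.4453, 0.0861, 0.2134]
eef_rot: [-3.141, -0.001, 2.703]
wrist_force: [-0.2, 0.4, -1.6]
gripper_width: 0.0482
grip_force: 41.8
```

```bash
cat > v.py <<'E'
from h import *
import sys
out=[]
for n,(x0,y0) in(('scene',(250,60)),('top',(150,120))):
    c=cam(n);im=c['img'][:,:,::-1].copy()
    out.append(cv2.resize(im[y0:y0+170,x0:x0+200],None,fx=2,fy=2,interpolation=cv2.INTER_CUBIC))
cv2.imwrite(sys.argv[1],np.hstack(out))
s=r.sense();print(s['t'],s['position'],s['eef_rot'],s['wrist_force'],s['torque'],s['gripper_width'])
E
python3 v.py pics/l1.png; python3 -c "
from h import *
o=[]
for n in ('scene','top'):
    c=cam(n)
    for m in eyes.mark_of(n,'wheel_top')[:1]:
        u,v=m['location'][0]*640,m['location'][1]*400; print(m['confidence'],atz(c,u,v,.06))
    for m in eyes.trace(n,'wheel_top')[:1]:
        ct=np.argwhere(m['mask'])[:,::-1]
        print(m['confidence'],len(ct),atz(c,*ct.mean(0),.06))
"
```

```text
6.3 [0.44497414 0.08607677 0.21286772] [-3.13996472e+00 -1.96358366e-03  2.70286359e+00] [-0.11739607  0.17030217 -1.82257363] [-0.04454646 -0.03149039  0.03186773] 0.047776123704573285
0.83 [0.51843776 0.27582261 0.06      ]
0.74 3192 [0.53389883 0.26927369 0.06      ]
0.58 [0.5231914  0.28587686 0.06      ]
0.57 3300 [0.52349478 0.30701818 0.06      ]
```

View pics/l1.png

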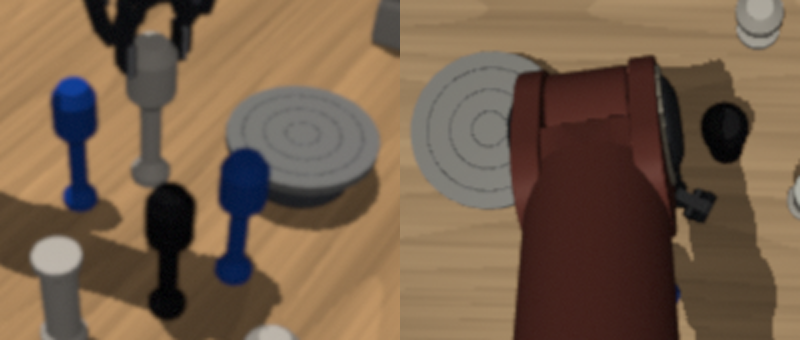

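The finial hangs upright in the gripper (crop 150,110) with its foot about 98 mm up. I carry it to the wheel.

Call:
move_arm:
  moves:
    - {"linear": [0.01,0.1,0],"angular": [0,0,0],"fingers": 0.2}
    - {"linear": [0.02,0.3,0],"angular": [0,0,0],"fingers": 0.2}
    - {"linear": [0.04,0.55,0],"angular": [0,0,0],"fingers": 0.2}
    - {"linear": [0.06,0.8,0],"angular": [0,0,0],"fingers": 0.2}
    - {"linear": [0.07,1.0,0],"angular": [0,0,0],"fingers": 0.2}

```text
t: 7.22
position: [0.4825, 0.1826, 0.2137]
eef_rot: [3.141, -0.0, 2.705]
wrist_force: [0.3, 0.4, -1.7]
gripper_width: 0.0479
grip_force: 41.8
```

Call:
move_arm:
  moves:
    - {"linear": [0.02,0.25,0],"angular": [0,0,0],"fingers": 0.2}
    - {"linear": [0.04,0.5,0],"angular": [0,0,0],"fingers": 0.2}
    - {"linear": [0.06,0.75,0],"angular": [0,0,0],"fingers": 0.2}
    - {"linear": [0.07,0.9,0],"angular": [0,0,0],"fingers": 0.2}
    - {"linear": [0.08,1.0,0],"angular": [0,0,0],"fingers": 0.2}
    - {"linear": [0.08,1.0,0],"angular": [0,0,0],"fingers": 0.2}

```text
t: 7.98
position: [0.5171, 0.274, 0.2136]
eef_rot: [-3.141, -0.0, 2.703]
wrist_force: [-0.0, 0.3, -2.1]
gripper_width: 0.0479
grip_force: 41.8
```

Call:
move_arm:
  moves:
    - {"linear": [0,0.08,0],"angular": [0,0,0],"fingers": 0.2}
    - {"linear": [0,0.15,0],"angular": [0,0,0],"fingers": 0.2}
    - {"linear": [0,0.15,0.1],"angular": [0,0,0],"fingers": 0.2}
    - {"linear": [0,0.15,0.25],"angular": [0,0,0],"fingers": 0.2}
    - {"linear": [0,0.15,0.32],"angular": [0,0,0],"fingers": 0.2}
    - {"linear": [0,0.15,0.32],"angular": [0,0,0],"fingers": 0.2}

```text
t: 8.72
position: [0.523, 0.2867, 0.1807]
eef_rot: [-3.139, -0.001, 2.703]
wrist_force: [-0.7, 1.0, -1.6]
gripper_width: 0.0478
grip_force: 41.8
```

```bash
sed -i "s/(250,60)/(300,0)/;s/(150,120)/(100,100)/" v.py; python3 v.py pics/p1.png
```

```text
8.825 [0.52382348 0.28718791 0.18199237] [3.14143552e+00 2.06587957e-04 2.70260101e+00] [ 0.72234254  0.79704824 -2.15520348] [ 0.00905964 -0.08419847  0.00313854] 0.04762522001493722
```

View pics/p1.png

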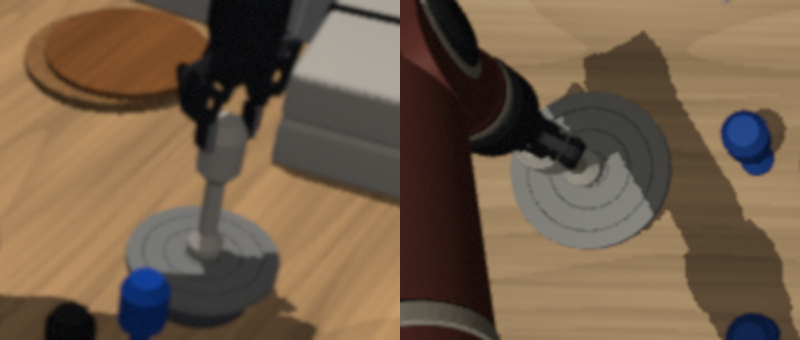

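The finial is over the wheel centre, foot around 7 mm above. I lower in small steps.

Call:
move_arm:
  moves:
    - {"linear": [0,0,0.02],"angular": [0,0,0],"fingers": 0.2}
    - {"linear": [0,0,0.04],"angular": [0,0,0],"fingers": 0.2}
    - {"linear": [0,0,0.05],"angular": [0,0,0],"fingers": 0.2}
    - {"linear": [0,0,0.05],"angular": [0,0,0],"fingers": 0.2}

```text
t: 9.32
position: [0.5236, 0.2872, 0.1768]
eef_rot: [-3.141, -0.0, 2.703]
wrist_force: [-0.5, -0.3, -1.8]
gripper_width: 0.0482
grip_force: 41.8
```

```bash
cat > a.py <<'E'
from h import *
from scipy.optimize import minimize
c=cam('scene'); p=r.sense()['position']
m=[k for k in eyes.trace('scene','finial_mid')]
e=[.5235,.287]
u,v=proj(c,[[*e,.12]])[0].astype(int)
m=[k['mask'] for k in m if k['mask'][v-3:v+4,u-4:u+5].any()][0]
def row(h):  # axis column shift (mm) of the mask against an upright model at height h
    q=proj(c,[[*e,.06+h]])[0]; cs=np.flatnonzero(m[int(round(q[1]))]); D=np.linalg.norm(c['R']@[*e,.06+h]+c['t'])
    return (cs.mean()-q[0])*D/c['K'][0,0]*1e3,len(cs)
for h in(.003,.03,.045,.06,.075,.09,.12): print(h,np.round(row(h),1))
E
python3 a.py
```

```text
0.003 [-0. 17.]
0.03 [-2.7 10. ]
0.045 [-2.5 10. ]
0.06 [-2.4 10. ]
0.075 [-3.5 11. ]
0.09 [-3.5 11. ]
0.12 [-2.4 24. ]
```

Upright in the image, with only a 1 mm drift along the stem. I continue down.

Call:
move_arm:
  moves:
    - {"linear": [0,0,0.01],"angular": [0,0,0],"fingers": 0.2}
    - {"linear": [0,0,0.02],"angular": [0,0,0],"fingers": 0.2}
    - {"linear": [0,0,0.02],"angular": [0,0,0],"fingers": 0.2}

```text
t: 9.8
position: [0.5236, 0.2873, 0.1749]
eef_rot: [-3.142, -0.0, 2.703]
wrist_force: [-0.1, 0.3, -1.5]
gripper_width: 0.0479
grip_force: 41.8
```

Call:
move_arm:
  moves:
    - {"linear": [0,0,0.01],"angular": [0,0,0],"fingers": 0.2}
    - {"linear": [0,0,0.01],"angular": [0,0,0],"fingers": 0.2}

```text
t: 10.05
position: [0.5241, 0.2872, 0.1748]
eef_rot: [3.141, 0.001, 2.703]
wrist_force: [-0.7, -0.2, 4.2]
gripper_width: 0.048
grip_force: 42.4
```

Contact: force went from -1.8 to +4.2 N. I open slowly.

Call:
move_arm:
  grip_force: 20
  moves:
    - {"linear": [0,0,0.003],"angular": [0,0,0],"fingers": 0.4}
    - {"linear": [0,0,0.003],"angular": [0,0,0],"fingers": 0.57}
    - {"linear": [0,0,0.003],"angular": [0,0,0],"fingers": 0.6}
    - {"linear": [0,0,0.003],"angular": [0,0,0],"fingers": 0.65}
    - {"linear": [0,0,0.003],"angular": [0,0,0],"fingers": 0.75}
    - {"linear": [0,0,0.003],"angular": [0,0,0],"fingers": 0.9}
    - {"linear": [0,0,0.003],"angular": [0,0,0],"fingers": 1}
    - {"linear": [0,0,0.003],"angular": [0,0,0],"fingers": 1}

```text
t: 11.05
position: [0.5236, 0.2873, 0.1736]
eef_rot: [3.142, -0.0, 2.703]
wrist_force: [-0.1, 0.0, 0.1]
gripper_width: 0.0856
grip_force: 0.0
```

```bash
python3 a.py; python3 v.py pics/p2.png
```

```text
11.25 [0.52361635 0.28722776 0.17360913] [-3.14151093e+00 -2.25632755e-05  2.70289718e+00] [ 0.6529892  -0.40031694  0.25321773] [-0.00104556 -0.03141163 -0.01715831] 0.08562367171951142Traceback (most recent call last):
  File "a.py", line 7, in <module>
    m=[k['mask'] for k in m if k['mask'][v-3:v+4,u-4:u+5].any()][0]
      ~~~~~~~~~~~~~~~~~~~~~~~~~~~~~~~~~~~~~~~~~~~~~~~~~~~~~~~~~~^^^
IndexError: list index out of range
```

View pics/p2.png

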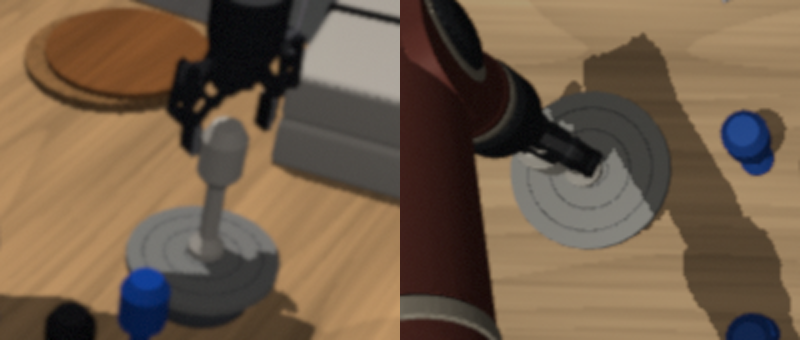

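The finial stands free (crop 210,190) with both fingers clear. I retreat straight up.

Call:
move_arm:
  moves:
    - {"linear": [0,0,-0.15],"angular": [0,0,0],"fingers": 1}
    - {"linear": [0,0,-0.4],"angular": [0,0,0],"fingers": 1}
    - {"linear": [0,0,-0.8],"angular": [0,0,0],"fingers": 1}
    - {"linear": [0,0,-1],"angular": [0,0,0],"fingers": 1}
    - {"linear": [0,0,-1],"angular": [0,0,0],"fingers": 1}
    - {"linear": [0,0,-1],"angular": [0,0,0],"fingers": 1}

```text
t: 12.0
position: [0.523, 0.287, 0.273]
eef_rot: [-3.14, -0.001, 2.703]
wrist_force: [-0.0, 0.4, 0.3]
gripper_width: 0.0853
grip_force: 0.0
```

Run:
```python
from h import *
im=[]
for n in('scene','wrist'):
    c=cam(n);b=c['img'][:,:,::-1].copy()
    k=cv2.findContours(sil(c,.5235,.287,.06).astype(np.uint8),0,1)[0]; cv2.drawContours(b,k,-1,(0,0,255),1)
    w=[[.523+.09*np.cos(t),.287+.09*np.sin(t),.06] for t in a]; cv2.polylines(b,[np.int32(proj(c,w))],1,(0,255,0))
    im.append(b[:200,290:490] if n=='scene' else b[80:400,120:520])
cv2.imwrite('pics/f.png',np.hstack([cv2.resize(i,(400,400)) for i in im]))
print(r.sense()['wrist_force'],r.sense()['t'])
```

```text
[ 0.74481227  0.50451427 -0.24428678] 12.1
```

View pics/f.png

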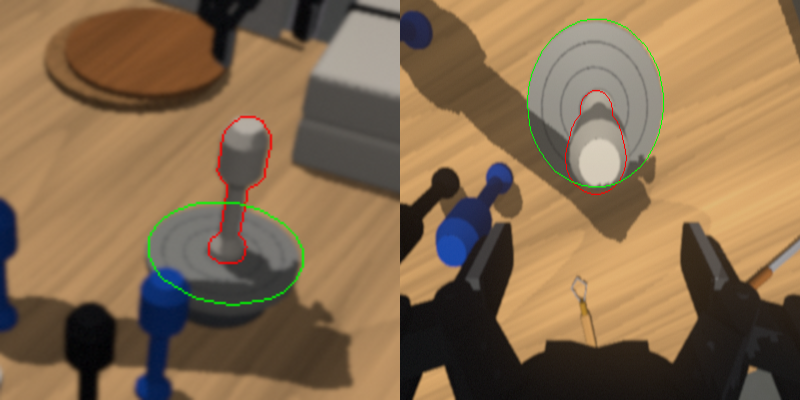

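The upright, centred model outline matches the finial in both views, and the wheel outline matches too. The gripper is clear, so I hand it in.

```bash
python3 -c "from plant import r;print(r.job_done())"
```

```text
the job is handed in; nothing more can be done
None
```

The tall finial stands upright on its foot at the middle of the banding wheel, and the job is handed in; the last pictures match an upright, centred outline, the gripper is clear, and the arm never went near the short finial or the column, though I did not re-measure those two.

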